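# Rock the plug out of the turned foot

### The arm

A 6-joint arm with a two-finger parallel gripper is mounted at the origin on a cart in front of the work surface, level with it; the furniture and walls round the work are solid. World frame = base frame: x ahead of the robot, y to its left, z up, the work surface at z = 0. Lengths are in m, angles in degrees, forces in N, time in s.
With the tool pointing down it reaches from about 0.4 to 0.825 m from the base axis. Payload 7 kg.
Tool frame: the origin (TCP) lies between the finger pads; the fingertips stand 19 mm ahead of it and the grasp point (between the pads) is the TCP; x points along the fingers, y is the direction in which the jaws open and shut, and the axes are right-handed (so a half turn about x gives the same grasp; the last joint's range is limited). The gripper opens to 88 mm and grips with 3 to 60 N. Pads are 19 mm wide; open, the fingers measure 130 mm over their backs; the gripper's body (78 mm by 193 mm) begins 47 mm behind the grasp point.
Start: joints at [83.142, 20.546, 0.682, 0, -70.136, -16.507], TCP at [0.268, 0.62, 0.246] pointing down, gripper open.
Joint ranges: [-176.03, 176.03], [-82.01, 121.73], [-58.28, 71.71], [-173.87, 95.51], [-174.79, -0.11], [-173.66, 173.66]. Speed limits (degrees/s): [136.94, 136.94, 172.46, 180, 180, 180].

### API

Orientations are given as [roll, pitch, yaw] about the fixed x, y, z axes, in that order (R = Rz(yaw) Ry(pitch) Rx(roll)).
In Python, from plant import r gives the robot as it stands.
- The arm moves only by the tool send_rows, never from a script. Its argument "plan" is a list of rows, each a list of 2 entries, a list of its own where there are three numbers: the shift along the tool's x, y, z scaled (see below), then the turn, a rotation vector about the tool's x, y, z scaled (see below). A call has exactly 5 rows; each row is the pose to reach, as a shift and turn from the pose measured when the call began, along the tool's axes at that moment; what a row does not reach only later rows make up. The controller multiplies each number of a shift by 0.15 m and each number of a turn by pi/4 rad. A row lasts 1/10 s, in which the tool goes at most 50 mm and 8.59 degrees, less where a joint would pass 70% of its speed; a pose out of reach is approached as far as the arm can. A call with a number of a shift or a turn outside -1 to 1 is refused whole. A call with a gripper value outside its range is refused whole. "jaw" is the opening, from -1 (shut) to 1 (fully open), so that 0 is half open, set as the call begins (left out, the last holds). The fingers move at their own pace and stop on an object; "force" is the grip in N (left out, the last holds). Time passes only in rows, so rows that repeat a pose let the fingers close, or fill a call up. It gives the time, the measured TCP pose, the force and the opening at its end, in the units of the state.
- r.get_state(): the state, without advancing time (a new reading comes with each control period).
- r.capture(name): name is "side" or "top"; returns a dict with "color" (400x640x3 uint8, red, green, blue), "range_z" (400x640 float32, m along the optical axis (not along the pixel's ray), 0 where there is no reading), "mtx" (3x3 intrinsics, pixels), "pose" (4x4, takes a point from camera to world coordinates). Camera axes: x right, y down, z forward; pixel columns grow to the right and rows downward; lengths in m; the calibration is good to about 2 mm. A picture is of the moment at which its call begins.
- r.close_job(): hands the job in, once; it reports no verdict.
Trained networks look in a picture, given as the dict that the camera call returned (one of the last four; its "shot" number tells which), for a name from the list of things; names that differ only in an ending like _2 or _b are one class to them, and where a whole thing is asked for, a point or a joint stands for the part that bears it (a point fixed in the world has none). Each returns a list of dicts, best first, with "score" (0 to 1); they miss things now and then, are a little off and sometimes report something else, mostly with a low value. They report only what shows in the picture. A call takes as long as a camera call.
- r.find_in(picture, target): "uv" ([column, row] in pixels, amid what is visible of it).
- r.trace(picture, target): "mask" (400x640 bool, what is visible of it) and "uv" ([column, row] in pixels, amid what is visible of it).
The state is a dict: "time_s": time; "joints": joint angles; "qd": joint speeds; "joint_torque": joint torques, N m; "tcp_pos": TCP position; "eef_rot": TCP orientation; "contact_force": force on the tool from outside, world axes, zero at the start; "moment": the same for the moment, N m; "gripper_width": finger opening in m.
Only numpy, scipy, OpenCV 4.12 (cv2) and the standard library are available. Lean on these libraries where they do the work, as an engineer would, in place of code of your own. Each camera call takes 0.05 s, during which the arm holds its last target. There are 200 camera calls.

### The job

Two furniture feet are screwed down on the strip of bench to the left of the armchair frame, each with a tight wooden plug in the socket in its top. Take the plug of the round turned foot by its grip bar, rock it gently to and fro along the length of the bar, a couple of times each way, to work it loose while it is still well down in its socket, then draw it straight up out of the socket and put it in the wooden tray. Leave the plug of the square foot in its place.

Things in the scene. Friction and masses are not known exactly. Their poses are not given: they have to be found in the camera images.
- bun_foot: the furniture foot with the plug to be drawn, fixed to the bench: a round turned bun 72 mm across with a 46 mm square collar above, on a 76 x 76 x 12 mm plywood board; 75 mm high in all. Origin: centre of its underside, on the bench; z up. The socket in its top is 26 mm square, 24 mm deep, sides along x and y, with 3 mm of springy cork lining on each wall
- bun_foot_mouth (a point): centre of the socket's mouth in the round foot's top face, 75 mm above the bench; axes as the foot's. About 12 to 20 N pull the plug straight out; the lining gives, so that it rocks up to about 15 degrees each way along the bar, about a point some 12 mm below the mouth; 6 to 10 degrees is a good rock
- bun_plug: the plug in the round foot, loose, light wood, 30 g: a square stem 20 x 20 mm, 32 mm long, 24 mm of it in the socket; on it an upright grip bar 44 mm long (its x), 14 mm thick (its y), 34 mm high. Origin: centre of the stem's lower end; z up along the stem, x along the bar. Seated, its axes are those of the foot and the bar's top is 42 mm above the foot, its underside 8 mm
- bun_plug_tip (a point): centre of the lower end of that plug's stem (the plug's origin)
- bun_plug_grip (a point): centre of that plug's grip bar, 49 mm above the stem's lower end
- block_foot: bystander: the other foot, a plain square block 60 x 60 mm on a like plywood board, 75 mm high, fixed. Origin: centre of its underside, z up. It has a like socket
- block_plug: bystander: the plug in the square foot, of the same make as the other, to be left seated. Origin: centre of the stem's lower end, 24 mm below the foot's top
- tray: shallow open tray of dark wood, loose, 0.5 kg, 90 (its x) x 95 (its y) mm outside, 22 mm high, walls and floor 5 mm thick. Origin: centre of its underside, z up
- armchair_frame: obstacle: the bare wooden armchair frame that stands fixed on the bench, always in the same place. It fills x 0.25 to 0.85 m, y -0.53 to 0.04 m in the robot's frame, up to z 0.88 m (back rail, along its left edge, y -0.05 to 0.04), elsewhere up to 0.65 m: carry the arm over it or round its left. Origin: on the bench at x 0.52, y -0.235, about its middle

How it is judged (in metres and radians):
On the way, in this order (a step that is already met when the one before it is completed fails the run):
1. the plug, its stem still at least 10 mm deep in the socket, is rocked over 3 degrees or more to the +x side along its bar (angle between bun_plug's own z axis and vertical above 0.052 rad and x of bun_plug_grip in the frame of bun_foot_mouth above 0.0015 m and z of bun_plug_tip in the frame of bun_foot_mouth below -0.01 m), for 0.05 s.
2. still at least 10 mm deep, it is rocked back over 3 degrees or more to the -x side (angle between bun_plug's own z axis and vertical above 0.052 rad and x of bun_plug_grip in the frame of bun_foot_mouth below -0.0015 m and z of bun_plug_tip in the frame of bun_foot_mouth below -0.01 m), for 0.05 s.
3. still at least 10 mm deep, it is rocked to the +x side once more, over 3 degrees or more (all of step 1), for 0.05 s.
4. it is drawn straight up: the stem's end is 5 to 60 mm above the mouth, within 20 mm of straight over it, the plug within 20 degrees of upright (z of bun_plug_tip in the frame of bun_foot_mouth between 0.005 and 0.06 m and horizontal distance between bun_plug_tip and bun_foot_mouth below 0.02 m and angle between bun_plug's own z axis and vertical below 0.35 rad), for 0.05 s.
At the end, for the whole second after the job is handed in: The plug of the round foot lies or stands at rest in the level tray, released, with both the centre of its grip bar and its stem's lower end over the tray (within 45 mm of its centre along x, 47 mm along y); the other plug is still seated in the square foot, raised by no more than about 8 mm (x of bun_plug_grip in the frame of tray between -0.045 and 0.045 m and y of bun_plug_grip in the frame of tray between -0.0475 and 0.0475 m and x of bun_plug_tip in the frame of tray between -0.045 and 0.045 m and y of bun_plug_tip in the frame of tray between -0.0475 and 0.0475 m and z of bun_plug_grip in the frame of tray below 0.065 m and contact force between bun_plug and tray above 0.05 N and linear speed of bun_plug below 0.02 m/s and angle between tray's own z axis and vertical below 0.1 rad and distance between block_plug and block_foot below 0.059 m); the robot touches nothing.
It fails at once if the plug in the square foot is pulled or knocked by more than 8 mm (distance of block_plug from where it was at the start of the episode above 0.008 m).
It also fails if it takes over 61 s, if anything falls off the work surface, if the arm or the gripper's body presses on something with over 40 N, if the wrist force passes 120 N, or if a joint passes its speed limit or range.

## Working session

There is one attempt and no reset: what is moved stays moved. The work goes in short steps, Python scripts to look and compute and a tool call to move; the robot and the scene stay as the last step left them, time stands still between calls to the robot, and variables do not carry over. Pictures are saved under pics/ and viewed, about 8 in all and at most 12, crops included, and the job is handed in when it is done.

Besides the shell and the picture viewer there is one more tool, called after ">>>" by a JSON object that holds its "method" and its "body", one argument or row to a line. send_rows: Moves the arm, as the interface text tells. Its arguments: {"type":"object","properties":{"plan":{"type":"array"},"jaw":{"type":"number"},"force":{"type":"number"}},"required":["plan"]}

```bash
ls; mkdir -p pics
cat > h.py <<'E'
import numpy as np, cv2
from plant import r
def pts(c,mask=None):
    d=c["range_z"]; K=c["mtx"]; v,u=np.nonzero((d>0)&(mask if mask is not None else True))
    z=d[v,u]; p=np.c_[(u-K[0,2])*z/K[0,0],(v-K[1,2])*z/K[1,1],z]
    return p@c["pose"][:3,:3].T+c["pose"][:3,3]
E
python3 - <<'E'
from h import *
s=r.get_state(); print(s)
ims=[]
for n in("side","top"):
    c=r.capture(n); ims.append(c["color"]); print(n,c["pose"].round(3).tolist(),c["mtx"].tolist())
    for t in("bun_foot","bun_plug","block_foot","block_plug","tray"):
        for o in r.trace(c,t)[:2]:
            p=pts(c,o["mask"]); print(t,round(o["score"],2),np.round(o["uv"]),len(p),np.percentile(p,[2,50,98],axis=0).round(3).tolist() if len(p) else "")
    cv2.imwrite(f"pics/{n}0.png",c["color"][:,:,::-1])
E
```

```text
pics
{'time_s': 0.0, 'joints': array([ 8.31415136e+01,  2.05917554e+01,  6.34874858e-01, -2.17525350e-02,
       -7.01328541e+01, -1.65088040e+01]), 'qd': array([ 0.06761751, -0.01016262, -0.03619396, -0.00838788, -0.11011985,
        0.02830711]), 'joint_torque': array([-7.89829355e-04, -5.82722139e+01,  2.93066561e+01,  6.99742377e+00,
        6.92790709e-03, -1.52407133e-04]), 'tcp_pos': array([0.26753473, 0.61924334, 0.24462225]), 'eef_rot': array([  93.67312635,   89.9079641 , -109.70157243]), 'contact_force': array([-0.4972182, -0.6653556, -0.1213486]), 'moment': array([-0.04692438,  0.00240397,  0.02549763]), 'gripper_width': 0.0875871067545315}
side [[-0.865, -0.321, 0.386, 0.244], [-0.502, 0.556, -0.662, 0.526], [-0.002, -0.767, -0.642, 0.639], [0.0, 0.0, 0.0, 1.0]] [[364.536157241466, 0.0, 316.98597314174623], [0.0, 364.536157241466, 206.73066958040175], [0.0, 0.0, 1.0]]
bun_foot 0.83 [269. 289.] 1382 [[0.532, 0.146, 0.005], [0.554, 0.189, 0.039], [0.609, 0.211, 0.077]]
bun_plug 0.62 [264. 262.] 339 [[0.551, 0.163, 0.076], [0.569, 0.176, 0.107], [0.592, 0.181, 0.119]]
block
[... 322 characters left out ...]
73 [[0.401, 0.1, 0.002], [0.446, 0.145, 0.007], [0.488, 0.192, 0.024]]
top [[-0.357, -0.807, 0.471, 0.162], [-0.934, 0.314, -0.17, 0.115], [-0.011, -0.501, -0.865, 0.831], [0.0, 0.0, 0.0, 1.0]] [[375.0210753801104, 0.0, 323.0282936445087], [0.0, 375.0210753801104, 196.69295093812963], [0.0, 0.0, 1.0]]
bun_foot 0.83 [246. 238.] 954 [[0.532, 0.128, 0.007], [0.553, 0.161, 0.039], [0.594, 0.205, 0.077]]
bun_plug 0.73 [236. 220.] 233 [[0.551, 0.154, 0.049], [0.569, 0.164, 0.113], [0.61, 0.176, 0.119]]
block_foot 0.89 [237. 198.] 931 [[0.639, 0.121, 0.006], [0.651, 0.151, 0.062], [0.704, 0.191, 0.078]]
tray 0.92 [268. 284.] 1753 [[0.401, 0.096, 0.002], [0.446, 0.142, 0.006], [0.487, 0.186, 0.023]]
```

```bash
python3 - <<'E'
from h import *
A=[pts(r.capture(n)) for n in("side","top")]
for i,P in enumerate(A):
    for nm,x0,x1,z0,z1,y0,y1 in(("bunbar",.52,.62,.112,.125,.1,.25),("blockbar",.63,.73,.112,.125,.1,.25),("buntop",.52,.62,.071,.079,.1,.25),("blocktop",.63,.73,.071,.079,.1,.25),("bunboard",.5,.62,.009,.015,.1,.25),("blockboard",.625,.74,.009,.015,.1,.25),("trayrim",.38,.51,.018,.027,.05,.25)):
        m=(P[:,0]>x0)&(P[:,0]<x1)&(P[:,2]>z0)&(P[:,2]<z1)&(P[:,1]>y0)&(P[:,1]<y1); q=P[m]
        if len(q)>5:
            R=cv2.minAreaRect((q[:,:2]*1000).astype(np.float32)); print(i,nm,len(q),q.mean(0).round(4),[np.round(a,1) for a in R])
E
python3 -c "
import cv2,numpy as np
a=cv2.imread('pics/side0.png');b=cv2.imread('pics/top0.png')
cv2.imwrite('pics/a.png',np.hstack([cv2.resize(a[180:380,130:430],(400,267)),cv2.resize(b[140:340,130:430],(400,267))]))
cv2.imwrite('pics/b.png',cv2.resize(np.vstack([a,b]),(480,600)))"
```

```text
0 bunbar 143 [0.5707 0.1719 0.1168] [array([572.4, 170.8]), array([13.5, 43.5]), np.float64(76.8)]
0 blockbar 124 [0.6745 0.1621 0.1165] [array([675.7, 161.4]), array([15. , 44.1]), np.float64(86.6)]
0 buntop 276 [0.5678 0.178  0.0752] [array([572.2, 170.4]), array([47., 47.]), np.float64(75.7)]
0 blocktop 447 [0.6705 0.1681 0.0753] [array([676.7, 160.5]), array([61.7, 63. ]), np.float64(86.4)]
0 bunboard 377 [0.5584 0.1863 0.0123] [array([572., 171.]), array([75.1, 76.2]), np.float64(76.6)]
0 blockboard 260 [0.6618 0.1783 0.0122] [array([677.2, 161.6]), array([75.2, 77.7]), np.float64(88.0)]
0 trayrim 488 [0.4441 0.1484 0.0218] [array([445.4, 144.3]), array([96.7, 90.1]), np.float64(89.2)]
1 bunbar 126 [0.5716 0.1664 0.1165] [array([572.4, 166.4]), array([13.3, 43.3]), np.float64(75.3)]
1 blockbar 102 [0.6758 0.1568 0.1159] [array([676.4, 157.1]), array([14.1, 44.1]), np.float64(86.5)]
1 buntop 242 [0.5682 0.1648 0.0746] [array([572.6, 166.3]), array([44.9, 48. ]), np.float64(76.3)]
1 blocktop 445 [0.673  0.1571 0.0747] [array([676.9, 157. ]), array([60.2, 62. ]), np.float64(85.7)]
1 bunboard 252 [0.552  0.1621 0.0117] [array([572.1, 165.7]), array([74.1, 74.9]), np.float64(75.6)]
1 blockboard 161 [0.6599 0.1462 0.0117] [array([676.5, 157. ]), array([75.2, 75.1]), np.float64(86.2)]
1 trayrim 378 [0.4443 0.1411 0.0214] [array([445.9, 141.2]), array([94.9, 90.9]), np.float64(89.1)]
```

View pics/a.png

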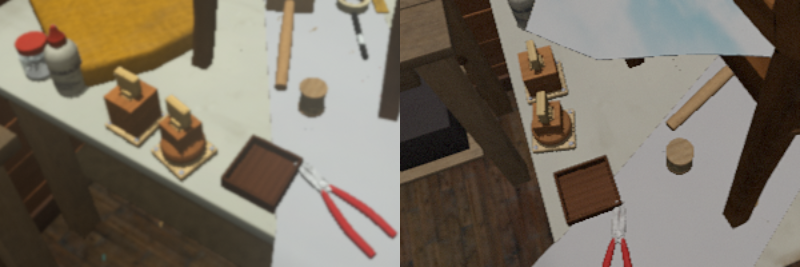

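View pics/b.png

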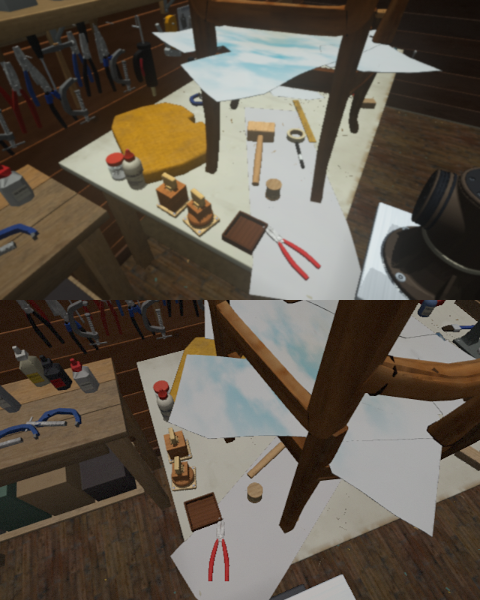

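Run:
```python
from h import *
from scipy.spatial.transform import Rotation as R
s=r.get_state(); print(R.from_euler('xyz',s['eef_rot'],degrees=True).as_matrix().round(3))
for n in("side","top"):
    P=pts(r.capture(n))
    print(n)
    for z in np.arange(.05,.95,.1):
        m=(abs(P[:,2]-z)<.05)&(P[:,0]>.15)&(P[:,0]<.9)&(P[:,1]>-.15)&(P[:,1]<.3)
        q=P[m]
        if len(q):
            H,_,_=np.histogram2d(q[:,0],q[:,1],bins=[np.arange(.15,.91,.05),np.arange(-.15,.31,.05)])
            i=np.argwhere(H>3); print(round(z,2),[(int(round(15+5*a)),int(round(-15+5*b))) for a,b in i] if z>.1 else '')
    m=(P[:,0]<.25)&(P[:,2]>.1)&(abs(P[:,0])<.35)&(abs(P[:,1])<.4)
    q=P[m]; print('robot',len(q),np.percentile(q,[0,5,50,95,100],axis=0).round(2).tolist() if len(q) else '')
```

```text
[[ 0.    -0.397 -0.918]
 [ 0.    -0.918  0.397]
 [-1.    -0.    -0.   ]]
side
0.05 
0.15 [(30, -10), (55, 15), (60, -5), (65, -5), (65, 15), (80, 10), (80, 15)]
0.25 [(30, -10), (60, -5), (65, -5)]
0.35 [(20, -15), (25, -15), (30, -15), (30, -10), (35, -10), (40, -10), (40, -5), (40, 0), (40, 5), (45, -5), (45, 0), (45, 5), (45, 10), (50, -15), (50, 0), (50, 5), (50, 10), (55, -15), (55, 0), (55, 5), (55, 10), (60, -5), (60, 0), (60, 5), (65, -5), (65, 0), (65, 5)]
0.45 [(15, -15), (20, -15), (25, -15), (25, -10), (30, -15), (30, -10), (30, -5), (35, -15), (35, -10), (35, -5), (40, -15), (40, -10), (40, -5), (40, 0), (45, -15), (45, -10), (45, -5), (45, 0), (50, -15), (50, -10), (50, -5), (50, 0), (55, -15), (55, -10), (55, -5), (55, 0), (60, -15), (60, -10), (60, -5), (60, 0), (65, -15), (65, -10), (65, -5), (65, 0), (70, -10), (70, -5), (70, 0), (75, -15), (75, -10), (75, -5), (80, -15), (80, -10), (80, -5)]
0.55 [(30, -10), (30, -5), (35, -10), (35, -5), (40, -10), (40, -5), (45, -5), (50, -5), (55, -5), (60, -5), (60, 0), (65, -5), (65, 0)]
robot 11413 [[-0.04, -0.27, 0.1], [-0.0
[... 591 characters left out ...]
(40, -10), (40, -5), (40, 0), (45, -15), (45, -10), (45, -5), (45, 0), (50, -15), (50, -10), (50, -5), (50, 0), (55, -15), (55, -10), (55, -5), (55, 0), (60, -15), (60, -5), (60, 0), (65, -15), (65, -10), (65, -5), (65, 0), (70, -15), (70, -10), (70, -5), (70, 0), (75, -15), (75, -10), (75, -5), (80, -15), (80, -10), (80, -5)]
0.55 [(25, -15), (25, -10), (30, -10), (30, -5), (35, -10), (35, -5), (40, -10), (40, -5), (45, -10), (45, -5), (50, -5), (55, -5), (60, -5), (65, -5)]
0.65 [(25, -15), (25, -10), (25, -5), (30, -15), (30, -10), (30, -5)]
0.75 [(25, -10), (25, -5), (30, -5)]
robot 5270 [[0.15, -0.28, 0.39], [0.17, -0.25, 0.4], [0.22, -0.18, 0.4], [0.25, -0.14, 0.4], [0.25, -0.12, 0.4]]
```

Run:
```python
from h import *
for n in("side","top"):
    P=pts(r.capture(n))
    q=P[(P[:,2]>.2)&(P[:,2]<.9)&(P[:,0]>.2)&(P[:,0]<.9)&(P[:,1]>.0)&(P[:,1]<.35)]
    print(n,len(q))
    for x in np.arange(.2,.9,.05):
        a=q[abs(q[:,0]-x-.025)<.025]
        if len(a): i=a[:,1].argmax(); print(round(x,2),'ymax',a[i].round(3),'z range y>.03',a[a[:,1]>.03][:,2].min().round(2) if (a[:,1]>.03).any() else '',a[:,2].max().round(2))
```

```text
side 5601
0.4 ymax [0.449 0.088 0.389] z range y>.03 0.39 0.41
0.45 ymax [0.497 0.131 0.384] z range y>.03 0.38 0.41
0.5 ymax [0.512 0.144 0.383] z range y>.03 0.38 0.41
0.55 ymax [0.552 0.122 0.38 ] z range y>.03 0.38 0.41
0.6 ymax [0.6   0.097 0.385] z range y>.03 0.39 0.52
0.65 ymax [0.652 0.069 0.394] z range y>.03 0.39 0.52
0.7 ymax [0.702 0.008 0.402] z range y>.03  0.4
top 8341
0.4 ymax [0.449 0.084 0.39 ] z range y>.03 0.39 0.4
0.45 ymax [0.498 0.129 0.384] z range y>.03 0.38 0.41
0.5 ymax [0.513 0.14  0.382] z range y>.03 0.38 0.41
0.55 ymax [0.551 0.12  0.382] z range y>.03 0.38 0.41
0.6 ymax [0.602 0.094 0.384] z range y>.03 0.38 0.4
0.65 ymax [0.65  0.068 0.392] z range y>.03 0.39 0.4
0.7 ymax [0.701 0.004 0.403] z range y>.03  0.4
```

>>> {"method": "send_rows", "body": {
  "plan": [
    [[-0.1, 0, 0], [0, 0, 0]],
    [[-0.2, 0.2, 0], [0, 0, 0]],
    [[-0.3, 0.4, -0.1], [0, 0, 0]],
    [[-0.3, 0.6, -0.2], [0, 0, 0]],
    [[-0.3, 0.8, -0.3], [0, 0, 0]]
  ],
  "jaw": 1,
  "force": 30
}}

```text
time_s: 1.4
tcp_pos: [0.2613, 0.4906, 0.2911]
eef_rot: [-76.0, 89.9, 80.7]
contact_force: [0.1, 0.6, -0.1]
gripper_width: 0.0875
```

Run:
```python
from h import *
s=r.get_state(); print(s['joints'].round(1),s['tcp_pos'].round(3),s['contact_force'].round(1))
ims=[]
for n in("side","top"):
    c=r.capture(n); print(c["pose"][:3,3].round(3)); ims.append(c["color"][:,:,::-1])
cv2.imwrite('pics/c.png',cv2.resize(np.vstack(ims),(480,600)))
```

```text
[ 82.1   7.7 -10.5   0.  -71.7 -15.5] [0.261 0.491 0.291] [ 0.1  0.6 -0.1]
[0.244 0.526 0.639]
[0.162 0.115 0.831]
```

View pics/c.png

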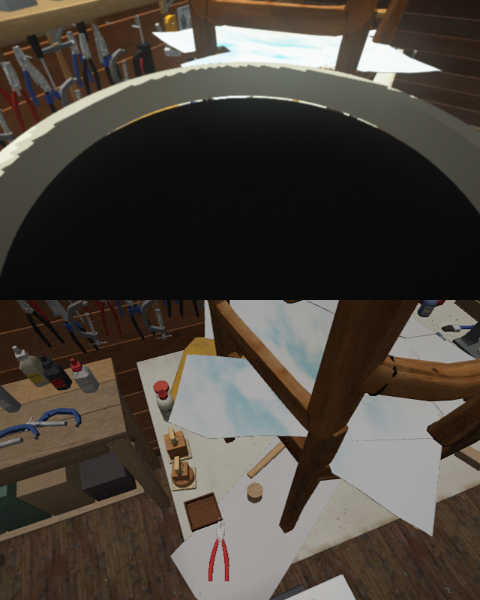

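>>> {"method": "send_rows", "body": {
  "plan": [
    [[0, -0.08, -0.2], [0, 0, 0]],
    [[0, -0.16, -0.4], [0, 0, 0]],
    [[0, -0.24, -0.6], [0, 0, 0]],
    [[0, -0.32, -0.75], [0, 0, 0]],
    [[0, -0.32, -0.75], [0, 0, 0]]
  ]
}}

```text
time_s: 2.0
tcp_pos: [0.3863, 0.4879, 0.2909]
eef_rot: [-61.7, 90.0, 94.7]
contact_force: [0.4, -0.1, 0.1]
gripper_width: 0.0873
```

Run:
```python
from h import *
s=r.get_state(); print(s['joints'].round(1),s['tcp_pos'].round(3),s['contact_force'].round(1))
ims=[]
for n in("side","top"):
    c=r.capture(n); ims.append(c["color"][:,:,::-1])
    P=pts(c); q=P[(P[:,2]>.13)&(P[:,0]<.6)&(P[:,0]>-.3)&(P[:,1]>-.15)&(P[:,1]<.6)]
    for z in np.arange(.13,1,.1):
        a=q[(q[:,2]>z)&(q[:,2]<z+.1)]
        H,_,_=np.histogram2d(a[:,0],a[:,1],bins=[np.arange(-.3,.61,.05),np.arange(-.15,.61,.05)])
        print(round(z,2),[(int(round(-30+5*i)),int(round(-15+5*j)),int(H[i,j])) for i,j in np.argwhere(H>20)])
cv2.imwrite('pics/d.png',cv2.resize(np.vstack(ims),(480,600)))
```

```text
[ 69.6  14.2  -2.4  -0.  -73.4  -3.1] [0.386 0.488 0.291] [ 0.4 -0.1  0.1]
0.13 [(-5, 5, 317), (0, 0, 160), (0, 5, 2258), (5, 0, 1859), (10, 0, 399)]
0.23 [(0, -5, 210), (0, 0, 377), (0, 5, 548), (5, -10, 26), (5, -5, 784), (5, 0, 1740), (10, -5, 50), (10, 0, 155)]
0.33 [(35, -15, 38), (35, -10, 133), (35, 40, 254), (35, 45, 51)]
0.43 [(30, -5, 26), (35, -10, 34), (35, -5, 109)]
0.53 [(30, -5, 27), (30, 45, 25165), (30, 50, 4649), (35, 40, 153), (35, 45, 467), (35, 50, 27)]
0.63 []
0.73 []
0.83 []
0.93 []
0.13 [(30, -10, 507)]
0.23 [(30, -10, 751), (35, 40, 187)]
0.33 [(20, -15, 602), (25, -15, 1302), (25, -10, 57), (30, -15, 986), (30, -10, 1429), (30, 35, 100), (30, 40, 1599), (30, 45, 28), (35, -10, 956), (35, -5, 67), (35, 35, 807), (35, 40, 1024), (40, -10, 753), (40, -5, 1022), (40, 0, 697), (40, 5, 200), (45, -15, 155), (45, -10, 464), (45, -5, 938), (45, 0, 1022), (45, 5, 986), (45, 10, 207), (50, -15, 324), (50, -10, 292), (50, -5, 829), (50, 0, 904), (50, 5, 881), (50, 10, 569), (55, -15, 412), (55, -10, 137), (55, -5, 714), (55, 0, 763), (55, 5, 789), (55, 10, 139)]
0.43 [(30, -10, 2191), (30, -5, 29), (35, -10, 554), (35, -5, 694), (40, -10, 286), (40, -5, 958), (45, -10, 49), (45, -5, 1023), (50, -5, 924), (55, -5, 815)]
0.53 [(25, -15, 2138), (25, -10, 1335), (25, -5, 167), (30, -10, 1129), (30, -5, 2670)]
0.63 [(25, -15, 685), (25, -10, 2957), (25, -5, 3004), (30, -15, 70), (30, -10, 93), (30, -5, 4811)]
0.73 []
0.83 []
0.93 []
```

View pics/d.png

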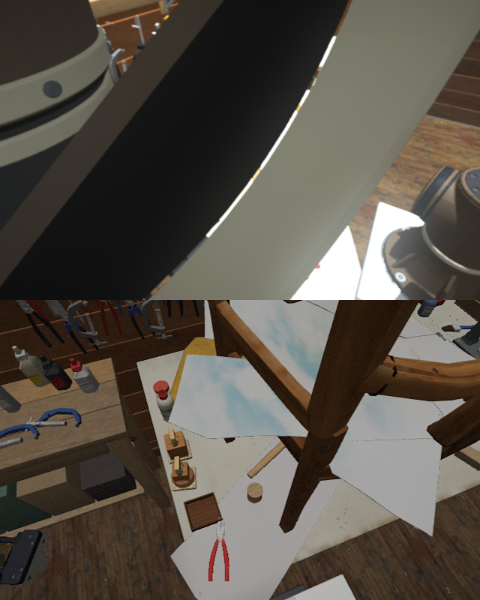

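>>> {"method": "send_rows", "body": {
  "plan": [
    [[0.1, 0.06, -0.19], [-0.03, 0, 0]],
    [[0.2, 0.12, -0.38], [-0.07, 0, 0]],
    [[0.3, 0.18, -0.57], [-0.1, 0, 0]],
    [[0.4, 0.24, -0.77], [-0.13, 0, 0]],
    [[0.5, 0.3, -0.96], [-0.16, 0, 0]]
  ]
}}

```text
time_s: 2.6
tcp_pos: [0.4982, 0.3889, 0.2159]
eef_rot: [-63.5, 89.9, 100.3]
contact_force: [0.5, 0.2, 1.2]
gripper_width: 0.0878
```

```bash
cat >> h.py <<'E'
from scipy.spatial.transform import Rotation as R
def to(p,head=None):
    s=r.get_state(); M=R.from_euler('xyz',s['eef_rot'],degrees=True).as_matrix()
    print(round(s['time_s'],2),s['joints'].round(1),s['tcp_pos'].round(4),'F',s['contact_force'].round(1),'w',s['gripper_width'].round(4),'x',M[:,0].round(3),'head',np.degrees(np.arctan2(-M[1,1],-M[0,1])).round(2))
    print('units',(M.T@(np.array(p)-s['tcp_pos'])/.15).round(3))
E
python3 -c "
from h import *
to([.572,.31,.17])"
```

```text
Traceback (most recent call last):
  File "h.py", line 10, in to
    print(round(s['time_s'],2),s['joints'].round(1),s['tcp_pos'].round(4),'F',s['contact_force'].round(1),'w',s['gripper_width'].round(4),'x',M[:,0].round(3),'head',np.degrees(np.arctan2(-M[1,1],-M[0,1])).round(2))
                                                                                                              ^^^^^^^^^^^^^^^^^^^^^^^^
AttributeError: 'float' object has no attribute 'round'
```

```bash
sed -i "s/s\['gripper_width'\].round(4)/round(s['gripper_width'],4)/" h.py
python3 -c "
from h import *
to([.572,.31,.17])"
```

```text
2.6 [ 55.6  17.6  -7.5  -0.1 -64.8  18.3] [0.4982 0.3889 0.2159] F [0.5 0.2 1.2] w 0.0878 x [-0.     0.001 -1.   ] head 73.84
units [ 0.305  0.369 -0.619]
```

>>> {"method": "send_rows", "body": {
  "plan": [
    [[0.1, 0.12, -0.2], [-0.02, 0, 0]],
    [[0.2, 0.25, -0.41], [-0.03, 0, 0]],
    [[0.3, 0.37, -0.62], [-0.05, 0, 0]],
    [[0.3, 0.55, -0.66], [-0.05, 0, 0]],
    [[0.3, 0.55, -0.66], [-0.05, 0, 0]]
  ]
}}

```text
time_s: 3.1
tcp_pos: [0.5695, 0.2797, 0.1701]
eef_rot: [13.8, 89.9, 179.8]
contact_force: [0.4, -0.6, 0.0]
gripper_width: 0.0878
```

Run:
```python
from h import *
to([.572,.1685,.165])
ims=[]
for n in("side","top"):
    c=r.capture(n); ims.append(c["color"][:,:,::-1])
    P=pts(c); q=P[(P[:,2]>.14)&(P[:,0]<.8)&(P[:,0]>.35)&(P[:,1]>.1)&(P[:,1]<.5)]
    for z in np.arange(.14,.7,.05):
        a=q[(q[:,2]>z)&(q[:,2]<z+.05)]
        if len(a)>5: print(n,round(z,2),len(a),np.percentile(a,[1,99],axis=0)[:,:2].round(3).tolist())
cv2.imwrite('pics/e.png',cv2.resize(np.vstack(ims),(480,600)))
```

```text
3.1 [ 43.7  20.  -10.4  -0.1 -59.7  32.3] [0.5695 0.2797 0.1701] F [ 0.4 -0.6  0. ] w 0.0878 x [-0.002  0.    -1.   ] head 75.97
units [ 0.034  0.715 -0.196]
side 0.14 397 [[0.543, 0.224], [0.588, 0.341]]
side 0.19 1052 [[0.51, 0.207], [0.582, 0.375]]
side 0.24 3635 [[0.51, 0.186], [0.586, 0.38]]
side 0.29 394 [[0.528, 0.257], [0.55, 0.301]]
side 0.34 895 [[0.469, 0.101], [0.533, 0.294]]
side 0.44 447 [[0.375, 0.451], [0.407, 0.482]]
side 0.49 15104 [[0.358, 0.401], [0.421, 0.496]]
side 0.54 36996 [[0.351, 0.323], [0.56, 0.488]]
side 0.59 5827 [[0.35, 0.393], [0.414, 0.42]]
top 0.24 237 [[0.559, 0.178], [0.588, 0.25]]
top 0.29 39 [[0.549, 0.241], [0.571, 0.251]]
top 0.34 471 [[0.53, 0.232], [0.576, 0.256]]
top 0.39 982 [[0.524, 0.232], [0.575, 0.274]]
top 0.44 1982 [[0.519, 0.228], [0.581, 0.305]]
top 0.49 3183 [[0.484, 0.23], [0.574, 0.302]]
top 0.54 6623 [[0.478, 0.23], [0.574, 0.318]]
top 0.59 3638 [[0.524, 0.234], [0.612, 0.3]]
```

View pics/e.png

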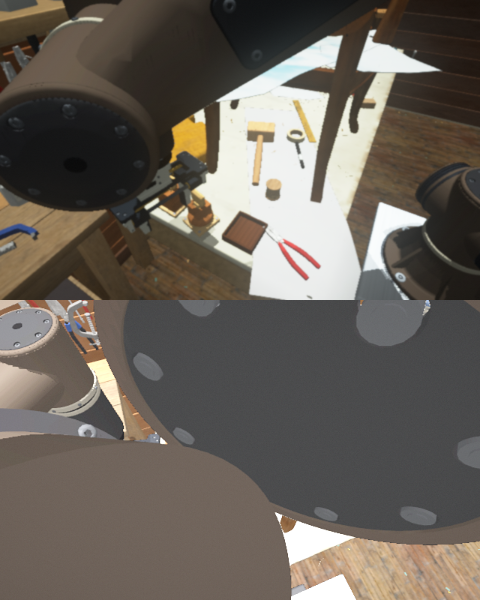

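Run:
```python
from h import *
P=pts(r.capture("top"))
q=P[(P[:,0]<.5)&(P[:,2]>.4)&(P[:,1]>-.3)]
a=np.radians(-9); c,s=np.cos(a),np.sin(a)
for z in np.arange(.4,1.1,.05):
    b=q[(q[:,2]>z)&(q[:,2]<z+.05)]
    if len(b)>5:
        d=b@np.array([[c,-s,0],[s,c,0],[0,0,1]]).T
        print(round(z,2),len(b),np.percentile(b,[0.5,99.5],axis=0)[:,:2].round(3).tolist(),np.percentile(d,[.5,99.5],axis=0)[:,:2].round(3).tolist(), b[b[:,1]>-.02][:,1].min().round(3) if (b[:,1]>-.02).any() else '')
d=pts(r.capture("top")); 
c=r.capture("top");D=c["range_z"];print((D==0).mean(),np.percentile(D[D>0],[1,10,50]))
```

```text
0.5 932 [[0.477, 0.286], [0.5, 0.316]] [[0.52, 0.204], [0.539, 0.237]] 0.285
0.55 769 [[0.475, 0.295], [0.5, 0.322]] [[0.519, 0.213], [0.542, 0.243]] 0.293
0.7 20629 [[0.157, 0.055], [0.239, 0.155]] [[0.164, 0.03], [0.259, 0.116]] 0.053
0.75 107391 [[0.158, 0.056], [0.237, 0.165]] [[0.165, 0.031], [0.26, 0.126]] 0.052
0.8 111 [[0.206, 0.1], [0.211, 0.108]] [[0.219, 0.067], [0.225, 0.074]] 0.1
0.32211328125 [0.05037417 0.05399436 0.07570298]
```

>>> {"method": "send_rows", "body": {
  "plan": [
    [[0, 0.15, -0.04], [0, 0, 0]],
    [[0.01, 0.3, -0.08], [0, 0, 0]],
    [[0.02, 0.45, -0.12], [0, 0, 0]],
    [[0.03, 0.6, -0.16], [0, 0, 0]],
    [[0.03, 0.71, -0.19], [0, 0, 0]]
  ]
}}

```text
time_s: 3.85
tcp_pos: [0.5718, 0.1723, 0.1667]
eef_rot: [-89.3, 89.9, 76.9]
contact_force: [0.3, 0.7, -0.5]
gripper_width: 0.0874
```

Run:
```python
from h import *
to([.572,.1685,.102]); print(r.get_state()['joint_torque'].round(1))
ims=[]
for n in("side","top"):
    c=r.capture(n); ims.append(c["color"][:,:,::-1]); P=pts(c)
    q=P[(P[:,0]>.53)&(P[:,0]<.62)&(P[:,2]>.113)&(P[:,2]<.122)&(P[:,1]>.13)&(P[:,1]<.21)]
    if len(q)>20: print(n,len(q),cv2.minAreaRect((q[:,:2]*1000).astype(np.float32)))
cv2.imwrite('pics/f.png',np.hstack([cv2.resize(ims[0][180:380,150:400],(500,400)),cv2.resize(ims[1],None,fx=.47,fy=.47)[:188]]) if 0 else cv2.resize(ims[0][180:380,150:400],(750,600)))
```

```text
3.85 [ 35.4  16.8 -15.6  -0.1 -57.5  40.8] [0.5718 0.1723 0.1667] F [ 0.3  0.7 -0.5] w 0.0874 x [ 0.001  0.002 -1.   ] head 76.2
units [ 0.431  0.025 -0.007]
[  1.5 -50.   26.5   6.2   0.1  -0.3]
side 137 ((572.5637817382812, 170.449462890625), (13.571345329284668, 43.881290435791016), 76.25347137451172)
```

View pics/f.png

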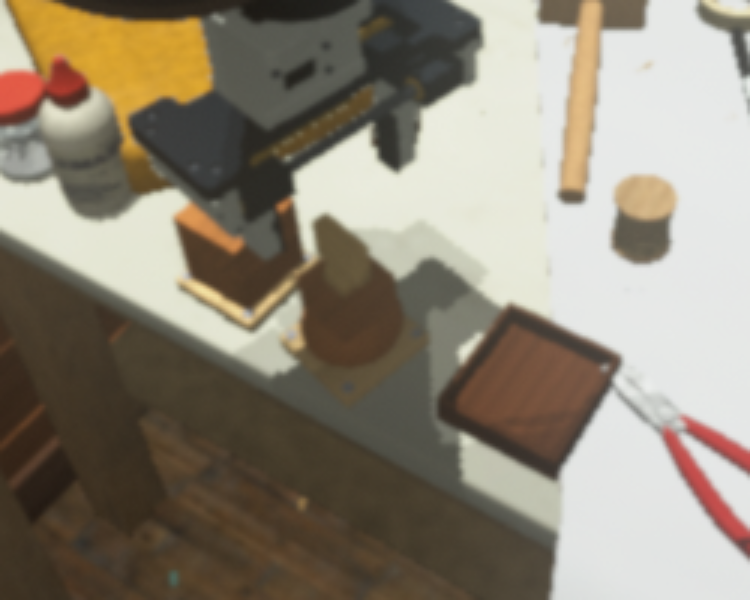

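>>> {"method": "send_rows", "body": {
  "plan": [
    [[0.1, 0.02, 0], [0, 0, 0]],
    [[0.2, 0.025, 0], [0, 0, 0]],
    [[0.3, 0.025, 0], [0, 0, 0]],
    [[0.38, 0.025, 0], [0, 0, 0]],
    [[0.43, 0.025, 0], [0, 0, 0]]
  ],
  "jaw": 0,
  "force": 10
}}

```text
time_s: 4.45
tcp_pos: [0.5709, 0.1685, 0.1015]
eef_rot: [-73.9, 89.9, 92.2]
contact_force: [0.9, -0.1, 0.1]
gripper_width: 0.0537
```

```bash
python3 -c "
from h import *
to([.572,.1685,.102])"
```

```text
4.45 [ 35.2  20.6 -20.   -0.1 -49.4  41. ] [0.5709 0.1685 0.1015] F [ 0.9 -0.1  0.1] w 0.0537 x [-0.     0.002 -1.   ] head 76.13
units [-0.003 -0.002 -0.007]
```

>>> {"method": "send_rows", "body": {
  "plan": [
    [[0, 0, 0], [0, 0, 0]],
    [[0, 0, 0], [0, 0, 0]],
    [[0, 0, 0], [0, 0, 0]],
    [[0, 0, 0], [0, 0, 0]],
    [[0, 0, 0], [0, 0, 0]]
  ],
  "jaw": -1,
  "force": 10
}}

```text
time_s: 4.95
tcp_pos: [0.5716, 0.1694, 0.1022]
eef_rot: [-103.0, 89.8, 63.1]
contact_force: [0.4, 4.1, 1.0]
gripper_width: 0.019
```

```bash
python3 -c "
from h import *
to([.572,.1685,.102])"
```

```text
4.95 [ 35.2  20.5 -19.9  -0.1 -49.4  41. ] [0.5716 0.1694 0.1022] F [0.4 4.1 1. ] w 0.019 x [ 0.002  0.003 -1.   ] head 76.14
units [ 0.001  0.005 -0.004]
```

>>> {"method": "send_rows", "body": {
  "plan": [
    [[0, -0.007, 0], [0, 0, 0]],
    [[0, -0.013, 0], [0, 0, 0]],
    [[0, -0.013, 0], [0, 0, 0]],
    [[0, -0.013, 0], [0, 0, 0]],
    [[0, -0.013, 0], [0, 0, 0]]
  ],
  "jaw": -1,
  "force": 15
}}

```text
time_s: 5.45
tcp_pos: [0.5716, 0.1699, 0.1022]
eef_rot: [-91.1, 89.9, 75.0]
contact_force: [1.3, -5.4, 0.5]
gripper_width: 0.0188
```

```bash
python3 -c "
from h import *
to([.572,.17,.102]); print(r.get_state()['moment'].round(2))"
```

```text
5.45 [ 35.3  20.6 -19.8  -0.1 -49.5  40.9] [0.5716 0.1699 0.1022] F [ 1.3 -5.4  0.5] w 0.0188 x [ 0.     0.001 -1.   ] head 76.13
units [ 0.001 -0.002 -0.003]
[-1.99 -0.08 -0.  ]
```

Run:
```python
from h import *
c=r.capture("side"); P=pts(c)
q=P[(P[:,0]>.53)&(P[:,0]<.62)&(P[:,2]>.08)&(P[:,2]<.122)&(P[:,1]>.13)&(P[:,1]<.21)]
print(len(q))
im=c["color"][:,:,::-1]
cv2.imwrite('pics/g.png',cv2.resize(im[215:315,210:310],(600,600),interpolation=cv2.INTER_CUBIC))
# block bar for PCA sanity via its top
q=P[(P[:,0]>.44-.06)&(P[:,0]<.51)&(P[:,2]>.018)&(P[:,2]<.027)&(P[:,1]>.08)&(P[:,1]<.2)]
print(cv2.minAreaRect((q[:,:2]*1000).astype(np.float32)))
b=P[(P[:,0]>.5)&(P[:,0]<.625)&(P[:,2]>.009)&(P[:,2]<.015)&(P[:,1]>.1)&(P[:,1]<.25)]
print('board corners',cv2.boxPoints(cv2.minAreaRect((b[:,:2]*1000).astype(np.float32))).round(0).tolist())
for k in(0,1): print(b[b[:,k].argmin()].round(3),b[b[:,k].argmax()].round(3))
```

```text
338
((445.37738037109375, 144.70028686523438), (95.66180419921875, 90.53865814208984), 89.018798828125)
board corners [[526.0, 143.0], [600.0, 124.0], [618.0, 199.0], [544.0, 217.0]]
[0.528 0.147 0.009] [0.616 0.195 0.012]
[0.55  0.137 0.01 ] [0.547 0.216 0.011]
```

View pics/g.png

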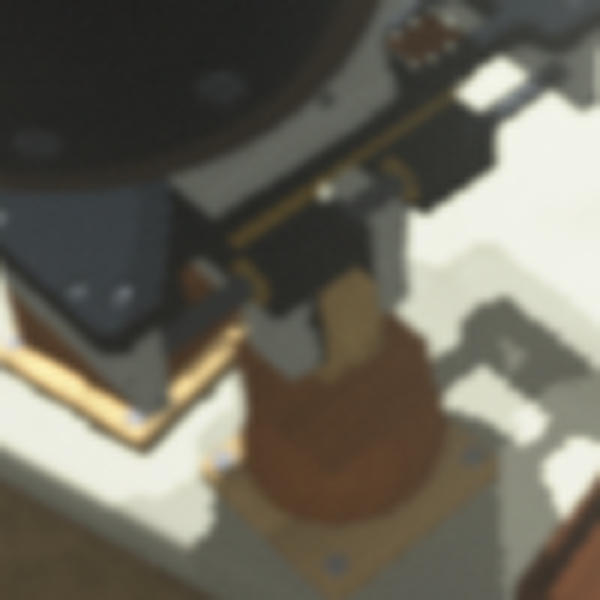

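>>> {"method": "send_rows", "body": {
  "plan": [
    [[0, 0.005, 0], [0, 0, 0]],
    [[0, 0.005, 0], [0, 0, 0]],
    [[0, 0.005, 0], [0, 0, 0]],
    [[0, 0.005, 0], [0, 0, 0]],
    [[0, 0.005, 0], [0, 0, 0]]
  ],
  "jaw": -1,
  "force": 40
}}

```text
time_s: 6.0
tcp_pos: [0.5718, 0.1693, 0.1029]
eef_rot: [-118.5, 89.9, 47.7]
contact_force: [-0.9, -1.1, 4.3]
gripper_width: 0.0138
```

>>> {"method": "send_rows", "body": {
  "plan": [
    [[0.001, 0, -0.014], [0, -0.067, 0]],
    [[0.002, 0, -0.028], [0, -0.133, 0]],
    [[0.003, 0, -0.041], [0, -0.2, 0]],
    [[0.003, 0, -0.041], [0, -0.2, 0]],
    [[0.003, 0, -0.041], [0, -0.2, 0]]
  ]
}}

```text
time_s: 6.5
tcp_pos: [0.5786, 0.1678, 0.1037]
eef_rot: [-0.9, 81.1, 165.3]
contact_force: [-1.3, -0.4, 10.2]
gripper_width: 0.0136
```

Run:
```python
from h import *
to([.572,.17,.102]); print(r.get_state()['moment'].round(2))
c=r.capture("side"); P=pts(c); o=r.trace(c,"bun_plug"); q=pts(c,o[0]["mask"]) if o else np.zeros((0,3))
q=q[(q[:,2]>.078)&(q[:,2]<.125)]
if len(q): print(len(q),q.max(0).round(3),q.min(0).round(3))
```

```text
6.5 [ 30.7  25.2  -9.7  -7.2 -61.6  49.3] [0.5786 0.1678 0.1037] F [-1.3 -0.4 10.2] w 0.0136 x [-0.15   0.039 -0.988] head 76.15
units [ 0.019 -0.003  0.044]
[-0.14  0.81  0.07]
162 [0.581 0.181 0.122] [0.554 0.164 0.078]
```

>>> {"method": "send_rows", "body": {
  "plan": [
    [[0, 0, 0.027], [0, 0.133, 0]],
    [[0.003, 0, 0.054], [0, 0.267, 0]],
    [[0.009, 0, 0.08], [0, 0.4, 0]],
    [[0.009, 0, 0.08], [0, 0.4, 0]],
    [[0.009, 0, 0.08], [0, 0.4, 0]]
  ]
}}

```text
time_s: 7.1
tcp_pos: [0.565, 0.1707, 0.1036]
eef_rot: [-179.5, 80.9, -13.3]
contact_force: [-1.4, 1.9, -3.3]
gripper_width: 0.0136
```

Run:
```python
from h import *
to([.572,.17,.102]); print(r.get_state()['moment'].round(2))
```

```text
7.1 [ 40.   16.3 -31.8  12.1 -37.1  26.9] [0.565  0.1707 0.1036] F [-1.4  1.9 -3.3] w 0.0136 x [ 0.153 -0.036 -0.988] head 76.26
units [ 0.018 -0.007 -0.044]
[0.93 1.86 0.01]
```

>>> {"method": "send_rows", "body": {
  "plan": [
    [[0.001, 0, -0.027], [0, -0.133, 0]],
    [[0.005, 0, -0.054], [0, -0.267, 0]],
    [[0.012, 0, -0.08], [0, -0.4, 0]],
    [[0.012, 0, -0.08], [0, -0.4, 0]],
    [[0.012, 0, -0.08], [0, -0.4, 0]]
  ]
}}

```text
time_s: 7.6
tcp_pos: [0.5787, 0.1679, 0.104]
eef_rot: [-1.0, 81.0, 165.1]
contact_force: [-0.6, 0.6, 4.7]
gripper_width: 0.0138
```

>>> {"method": "send_rows", "body": {
  "plan": [
    [[0.001, 0, 0.027], [0, 0.133, 0]],
    [[0.005, 0, 0.054], [0, 0.267, 0]],
    [[0.012, 0, 0.08], [0, 0.4, 0]],
    [[0.012, 0, 0.08], [0, 0.4, 0]],
    [[0.012, 0, 0.08], [0, 0.4, 0]]
  ]
}}

```text
time_s: 8.1
tcp_pos: [0.5654, 0.1707, 0.1037]
eef_rot: [-179.4, 81.1, -13.3]
contact_force: [-6.0, 2.6, 0.3]
gripper_width: 0.014
```

Run:
```python
from h import *
to([.572,.1695,.1025]); print(r.get_state()['moment'].round(2))
c=r.capture("side"); o=r.trace(c,"bun_plug")
cv2.imwrite('pics/h.png',cv2.resize(c["color"][215:315,210:310,::-1],(600,600),interpolation=cv2.INTER_CUBIC))
```

```text
8.1 [ 40.   16.4 -31.5  11.8 -37.3  27.1] [0.5654 0.1707 0.1037] F [-6.   2.6  0.3] w 0.014 x [ 0.151 -0.036 -0.988] head 76.17
units [ 0.015 -0.003 -0.043]
[ 1.23  2.95 -0.05]
```

View pics/h.png

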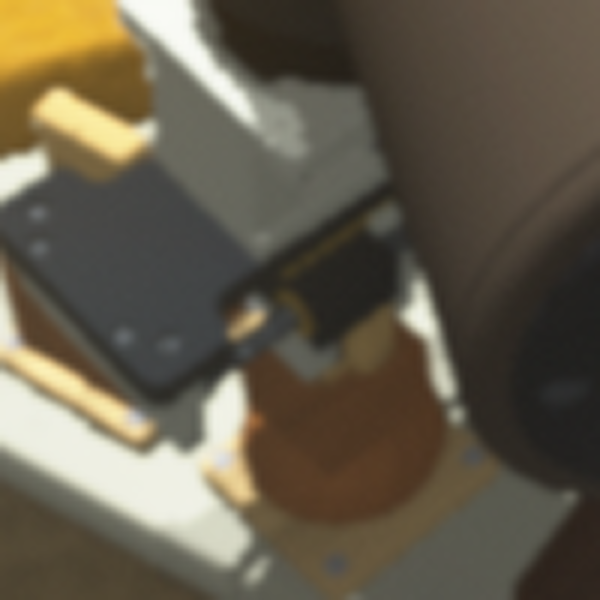

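```bash
python3 - <<'E'
from h import *
c=r.capture("side"); o=r.trace(c,"bun_plug"); 
for k in o[:2]:
    q=pts(c,k["mask"]); e=np.array([np.cos(np.radians(-14)),np.sin(np.radians(-14))]); n=np.array([-e[1],e[0]])
    u=(q[:,:2]-[.5722,.169])@e*1000; v=(q[:,:2]-[.5722,.169])@n*1000; z=q[:,2]*1000
    print(k["score"],len(q))
    m=(abs(v)<12)&(z>79)&(u>-45)&(u<5)
    for a in np.arange(80,125,4):
        s=m&(z>=a)&(z<a+4)
        if s.sum()>2: print(a,s.sum(),'u min/med',u[s].min().round(1),np.median(u[s]).round(1),'v',np.median(v[s]).round(1))
E
python3 - <<'E'
from h import *
c=r.capture("side"); q=pts(c); col=c["color"][c["range_z"]>0].astype(int); e=np.array([np.cos(np.radians(-14)),np.sin(np.radians(-14))]); n=np.array([-e[1],e[0]])
u=(q[:,:2]-[.5722,.169])@e*1000; v=(q[:,:2]-[.5722,.169])@n*1000; z=q[:,2]*1000
m=(abs(v)<9)&(z>77)&(z<125)&(u>-45)&(u<30)
for a in np.arange(76,125,3):
    s=m&(z>=a)&(z<a+3)
    if s.sum(): print(a,s.sum(),'u',np.sort(u[s]).round(0)[:8],'v',np.median(v[s]).round(1),col[s].mean(0).round())
E
```

```text
76 3 u [-22. -19. -11.] v 7.5 [84. 65. 44.]
79 2 u [-12. -11.] v 6.8 [82. 74. 58.]
82 2 u [-21. -13.] v 7.2 [84. 74. 56.]
85 8 u [-25. -25. -25. -24. -24. -24. -24. -21.] v 2.0 [90. 74. 48.]
88 7 u [-25. -25. -24. -23. -18. -17. -15.] v 6.5 [88. 74. 50.]
91 9 u [-26. -26. -25. -25. -25. -25. -22. -20.] v 5.6 [94. 79. 52.]
94 10 u [-27. -26. -26. -25. -25. -24. -22. -18.] v 6.3 [90. 76. 51.]
97 5 u [-26. -26. -25. -21. -19.] v 5.4 [96. 80. 52.]
100 7 u [-28. -27. -26. -26. -26. -25. -20.] v 5.4 [97. 81. 53.]
103 3 u [-28. -28. -23.] v 1.8 [95. 79. 52.]
106 10 u [-29. -29. -28. -28. -28. -28. -27. -26.] v 4.4 [95. 80. 53.]
109 6 u [-29. -28. -28. -28. -27. -27.] v 0.1 [89. 76. 51.]
112 7 u [-28. -28. -28. -28. -28. -27. -27.] v 3.6 [68. 60. 43.]
```

>>> {"method": "send_rows", "body": {
  "plan": [
    [[0.001, 0, -0.02], [0, -0.1, 0]],
    [[0.003, 0, -0.042], [0, -0.2, 0]],
    [[0.003, 0, -0.042], [0, -0.2, 0]],
    [[0.003, 0, -0.042], [0, -0.2, 0]],
    [[0.003, 0, -0.042], [0, -0.2, 0]]
  ]
}}

```text
time_s: 8.85
tcp_pos: [0.5732, 0.1693, 0.104]
eef_rot: [-39.4, 89.8, 126.5]
contact_force: [-3.8, 2.6, 1.0]
gripper_width: 0.0136
```

>>> {"method": "send_rows", "body": {
  "plan": [
    [[-0.07, 0, 0], [0, 0, 0]],
    [[-0.15, 0, 0], [0, 0, 0]],
    [[-0.25, 0, 0], [0, 0, 0]],
    [[-0.35, 0, 0], [0, 0, 0]],
    [[-0.37, 0, 0], [0, 0, 0]]
  ]
}}

```text
time_s: 9.35
tcp_pos: [0.5757, 0.1696, 0.1633]
eef_rot: [-115.1, 89.7, 50.8]
contact_force: [-0.8, -0.1, 0.3]
gripper_width: 0.0138
```

Run:
```python
from h import *
to([.572,.1695,.170])
c=r.capture("side")
cv2.imwrite('pics/i.png',cv2.resize(c["color"][195:355,170:410,::-1],(720,480),interpolation=cv2.INTER_CUBIC))
```

```text
9.35 [ 35.   17.1 -15.6  -0.1 -56.9  41. ] [0.5757 0.1696 0.1633] F [-0.8 -0.1  0.3] w 0.0138 x [ 0.004  0.005 -1.   ] head 75.91
units [-0.045  0.006  0.024]
```

View pics/i.png

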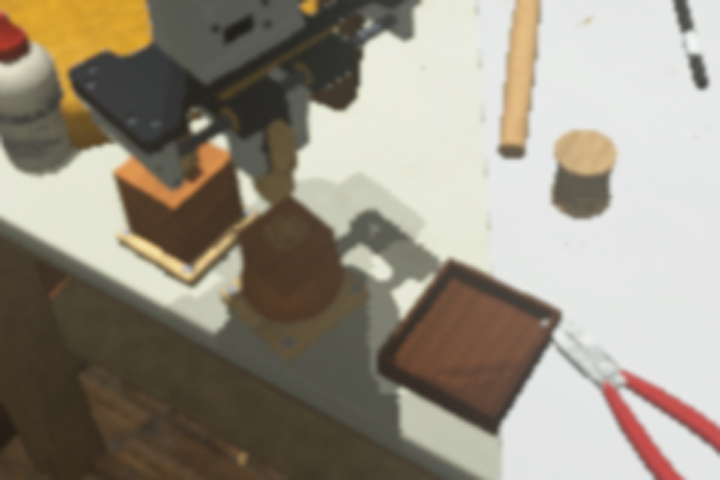

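>>> {"method": "send_rows", "body": {
  "plan": [
    [[0, 0.07, 0.16], [0, 0, 0]],
    [[0, 0.14, 0.32], [0, 0, 0]],
    [[0, 0.22, 0.48], [0, 0, 0]],
    [[0, 0.3, 0.64], [0, 0, 0]],
    [[0, 0.38, 0.8], [0, 0, 0]]
  ]
}}

```text
time_s: 9.9
tcp_pos: [0.4442, 0.1429, 0.1621]
eef_rot: [-112.5, 89.7, 53.4]
contact_force: [0.5, 1.1, -0.6]
gripper_width: 0.0139
```

>>> {"method": "send_rows", "body": {
  "plan": [
    [[0, 0, 0], [0, 0, 0]],
    [[0, 0, 0], [0, 0, 0]],
    [[0, 0, 0], [0, 0, 0]],
    [[0, 0, 0], [0, 0, 0]],
    [[0, 0, 0], [0, 0, 0]]
  ]
}}

```text
time_s: 10.4
tcp_pos: [0.4447, 0.143, 0.1619]
eef_rot: [-112.5, 89.7, 53.3]
contact_force: [-0.1, -0.4, -0.3]
gripper_width: 0.0139
```

Run:
```python
from h import *
to([.4455,.143,.080])
for n in ("side","top"):
    P=pts(r.capture(n)); q=P[(P[:,0]>.38)&(P[:,0]<.51)&(P[:,2]>.018)&(P[:,2]<.027)&(P[:,1]>.07)&(P[:,1]<.22)]
    if len(q)>20: print(n,len(q),cv2.minAreaRect((q[:,:2]*1000).astype(np.float32)))
```

```text
10.4 [ 42.    5.  -31.7  -0.1 -53.   33.9] [0.4447 0.143  0.1619] F [-0.1 -0.4 -0.3] w 0.0139 x [ 0.003  0.004 -1.   ] head 75.85
units [ 0.546  0.002 -0.004]
side 484 ((445.3544616699219, 145.155517578125), (96.75414276123047, 90.50373077392578), 89.6327133178711)
top 67 ((474.3058776855469, 124.33828735351562), (103.435302734375, 41.43463897705078), 54.27968978881836)
```

Lower to about z 0.063 first, then the last few mm slowly while watching the force.

>>> {"method": "send_rows", "body": {
  "plan": [
    [[0.15, 0, 0], [0, 0, 0]],
    [[0.3, 0, 0], [0, 0, 0]],
    [[0.45, 0, 0], [0, 0, 0]],
    [[0.58, 0, 0], [0, 0, 0]],
    [[0.65, 0, 0], [0, 0, 0]]
  ]
}}

```text
time_s: 11.0
tcp_pos: [0.4443, 0.1429, 0.0628]
eef_rot: [-100.3, 89.8, 65.6]
contact_force: [0.5, 0.4, 0.2]
gripper_width: 0.0135
```

>>> {"method": "send_rows", "body": {
  "plan": [
    [[0.01, 0, 0], [0, 0, 0]],
    [[0.02, 0, 0], [0, 0, 0]],
    [[0.025, 0, 0], [0, 0, 0]],
    [[0.03, 0, 0], [0, 0, 0]],
    [[0.03, 0, 0], [0, 0, 0]]
  ]
}}

```text
time_s: 11.5
tcp_pos: [0.4446, 0.143, 0.0588]
eef_rot: [-106.9, 89.8, 58.9]
contact_force: [0.6, 0.1, -0.3]
gripper_width: 0.0138
```

>>> {"method": "send_rows", "body": {
  "plan": [
    [[0.005, 0, 0], [0, 0, 0]],
    [[0.01, 0, 0], [0, 0, 0]],
    [[0.013, 0, 0], [0, 0, 0]],
    [[0.013, 0, 0], [0, 0, 0]],
    [[0.013, 0, 0], [0, 0, 0]]
  ]
}}

```text
time_s: 12.0
tcp_pos: [0.4447, 0.1432, 0.0571]
eef_rot: [-109.3, 89.8, 56.6]
contact_force: [-0.6, -0.3, 4.0]
gripper_width: 0.0139
```

Run:
```python
from h import *
to([.4455,.143,.057])
c=r.capture("side")
cv2.imwrite('pics/j.png',cv2.resize(c["color"][225:355,230:430,::-1],(720,468),interpolation=cv2.INTER_CUBIC))
```

```text
12.0 [ 42.   13.6 -38.7  -0.1 -37.4  33.9] [0.4447 0.1432 0.0571] F [-0.6 -0.3  4. ] w 0.0139 x [ 0.002  0.003 -1.   ] head 75.84
units [ 0.    -0.    -0.005]
```

View pics/j.png

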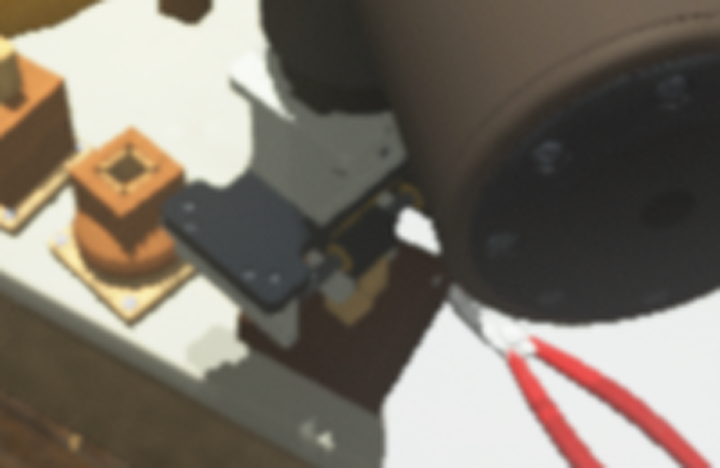

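>>> {"method": "send_rows", "body": {
  "plan": [
    [[0, 0, 0], [0, 0, 0]],
    [[0, 0, 0], [0, 0, 0]],
    [[0, 0, 0], [0, 0, 0]],
    [[0, 0, 0], [0, 0, 0]],
    [[0, 0, 0], [0, 0, 0]]
  ],
  "jaw": 0.1,
  "force": 10
}}

```text
time_s: 12.55
tcp_pos: [0.4445, 0.143, 0.0568]
eef_rot: [-106.2, 89.8, 59.6]
contact_force: [0.2, -0.2, 0.7]
gripper_width: 0.0459
```

>>> {"method": "send_rows", "body": {
  "plan": [
    [[-0.08, 0, 0], [0, 0, 0]],
    [[-0.25, 0, 0], [0, 0, 0]],
    [[-0.5, 0, 0], [0, 0, 0]],
    [[-0.75, 0, 0], [0, 0, 0]],
    [[-0.85, 0, 0], [0, 0, 0]]
  ]
}}

```text
time_s: 13.05
tcp_pos: [0.4455, 0.1433, 0.1878]
eef_rot: [-121.6, 89.5, 44.2]
contact_force: [0.5, 0.0, -0.2]
gripper_width: 0.0481
```

Run:
```python
from h import *
to([.43,.28,.2])
c=r.capture("side")
for t in("bun_plug","tray","block_plug"):
    for o in r.trace(c,t)[:2]:
        p=pts(c,o["mask"]); print(t,round(o["score"],2),np.percentile(p,[2,50,98],axis=0).round(3).tolist())
cv2.imwrite('pics/k.png',cv2.resize(c["color"][225:355,200:400,::-1],(720,468),interpolation=cv2.INTER_CUBIC))
```

```text
13.05 [ 42.    3.4 -29.6  -0.  -56.5  33.9] [0.4455 0.1433 0.1878] F [ 0.5  0.  -0.2] w 0.0481 x [ 0.006  0.006 -1.   ] head 75.87
units [-0.076 -0.859  0.322]
bun_plug 0.63 [[0.424, 0.102, 0.009], [0.443, 0.15, 0.055], [0.466, 0.156, 0.073]]
tray 0.58 [[0.641, 0.135, 0.009], [0.654, 0.181, 0.049], [0.707, 0.198, 0.077]]
tray 0.55 [[0.401, 0.101, 0.003], [0.435, 0.158, 0.007], [0.488, 0.192, 0.024]]
block_plug 0.89 [[0.655, 0.156, 0.077], [0.671, 0.166, 0.106], [0.695, 0.17, 0.119]]
```

View pics/k.png

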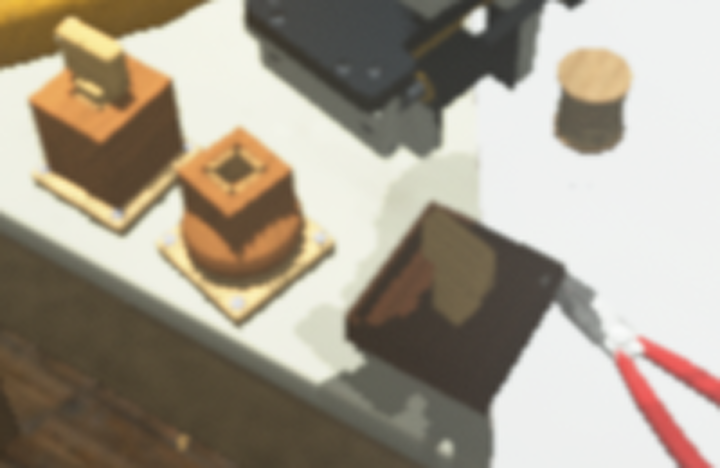

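```bash
python3 -c "
from h import *
to([.4455,.143,.2]); r.close_job()"
```

```text
13.25 [ 42.    3.6 -29.9  -0.1 -56.3  33.9] [0.444  0.1425 0.1841] F [-0.6 -0.1 -0.3] w 0.0479 x [ 0.002  0.004 -1.   ] head 75.83
units [-0.106 -0.006 -0.009]
the job is handed in; nothing more can be done
```

The round foot's plug is out and standing upright in the tray, and I handed the job in at 13.3 s of the 61 s; no verdict was reported.

- **Rocking:** I gripped the bar, rocked the plug about 9 degrees each way along it, twice per side, while it was seated. A depth check on the last rock gave about 9.5 degrees at the plug itself. I could not tell from the pictures which end of the bar is +x. I rocked +, −, +, − so that the required order is met either way.
- **Drawing and placing:** I drew the plug straight up to about 39 mm above the mouth, set it on the tray floor (4 N of contact), let go and raised the arm clear.
- **Last checks:** The plug's top was at about z 0.073 m, near the tray's centre. The square foot's plug read the same position as at the start. The force on the tool was about 0 N.
- **Disagreements:**
  - The two cameras differed by about 4 mm in y, which I settled by the contact force on a light grip.
  - In the last look, the network's best "tray" hit was the square foot; its second hit was the real tray, where it had been.
  - It did not find the plug in the one check made during the last rock, so I used the raw depth there.

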